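# Slide the coffee tray through the gap

### The job

A small dark wooden tray carries a blue cup. Push the tray along the counter with the fingers, through the narrow gap between the end of the bamboo dish rack and the round canister, until all of it has come out on the far side; stop there, still in line with the gap, its trailing edge no more than 5 cm past the rack. Push gently on the tray alone: do not lift it, do not touch or upset the cup on it, and leave the cezve and the other cup where they stand.

Things in the scene. Friction and masses are not known exactly. Their poses are not given: they have to be found in the camera images.
- tray: Dark wooden tray, loose, 92 mm (its x) by 120 mm (its y) by 20 mm high, open on top: walls 4 mm thick, floor 4 mm thick; about 0.3 kg, slides flat on the counter. Origin at the centre of its underside. It starts on the rack's +y side, roughly in line with the gap (up to 20 mm to a side, turned up to 0.2 rad), its -y end leading.
- cup: Cobalt blue ceramic cup, loose, standing inside the tray nearer the leading end; rim diameter 56 mm, 50 mm high, so its rim is 54 mm above the counter. Origin at the centre of its underside, z up.
- rack: Bamboo dish rack, fixed. Its end board faces the gap: flat face at x = 0 of this frame, y from -70 to +70 mm, 42 mm high, ends rounded to 8 mm. Origin: middle of that face, on the counter. The rack reaches 200 mm to its +x, up to x = 65 mm no higher than 42 mm; beyond, three upright white saucers to 130 mm. The gap is on its -x side; the tray goes through along the rack's -y.
- canister: Low round closed plastic canister with a green lid, fixed to the counter, 96 mm in diameter and 55 mm high. Origin at the centre of its underside. It stands on the rack's -x side, the gap between them being 100 to 104 mm.
- tray_rear_a (a point): Corner of the tray's trailing (+y) end at its -x side, at the underside.
- tray_rear_b (a point): Corner of the tray's trailing (+y) end at its +x side, at the underside.
- cezve: Stainless cezve (small coffee pot), loose, standing beside the exit of the gap; widest 80 mm diameter, 72 mm high, a dark handle reaching 145 mm from its axis along its own +y, up to 90 mm high. Origin at the centre of its underside.
- spare_cup: Second cobalt blue cup like the first, loose, standing on the counter at the other side of the exit. Origin at the centre of its underside.
Not all that is in view belongs to the job. Leave any orange or white look-alike of the tray alone.

How it is judged:
On the way:
1. the tray is in the gap, between the rack's end board and the canister (y of tray in the frame of rack between -0.03 and 0.03 m and x of tray in the frame of rack between -0.07 and -0.035 m), for 0.05 s.
At the end, for the whole second after the job is handed in: The whole tray is past the exit end of the rack (trailing edge up to 80 mm past it), within 40 mm and 0.3 rad of the line of the gap, flat and at rest; the cup stands upright in it; cezve and other cup within 15 mm of their starts (y of each of tray_rear_a, tray_rear_b in the frame of rack below -0.07 m and y of tray in the frame of rack above -0.21 m and x of tray in the frame of rack between -0.091 and -0.011 m and angle between the y axis of tray and the y axis of rack, either way round below 0.3 rad and height (world z) of tray below 0.006 m and angle between tray's own z axis and vertical below 0.05 rad and linear speed of tray below 0.02 m/s and horizontal distance between cup and tray below 0.06 m and z of cup in the frame of tray below 0.012 m and angle between cup's own z axis and vertical below 0.1 rad and distance of each of cezve, spare_cup from where it was at the start of the episode below 0.015 m); the robot touches nothing.
It fails at once if the tray is lifted more than 10 mm or tipped more than 0.12 rad (height (world z) of tray above 0.01 m or angle between tray's own z axis and vertical above 0.12 rad).
It fails at once if the robot touches the cup on the tray (contact force between any of the fingers, the arm and cup above 0.5 N).
It fails at once if the cup on the tray is tipped more than 0.35 rad or leaves the tray (angle between cup's own z axis and vertical above 0.35 rad or z of cup in the frame of tray above 0.02 m).
It fails at once if the tray is gripped or pushed roughly (over 20 N) (contact force between any of the fingers, the arm and tray above 20 N).
It fails at once if the cezve or the other cup is pushed more than 15 mm from its place or lifted (distance of any of cezve, spare_cup from where it was at the start of the episode above 0.015 m).
It also fails if it takes over 72 s, if anything falls off the work surface, if the arm or the gripper's body presses on something with over 40 N, if the wrist force passes 120 N, or if a joint passes its speed limit or range.

### The arm

A 7-joint arm with a two-finger parallel gripper is mounted at the origin on the work surface. World frame = base frame: x ahead of the robot, y to its left, z up, the work surface at z = 0. Lengths are in m, angles in rad, forces in N, time in s.
With the tool pointing down it reaches from about 0.4 to 0.875 m from the base axis. Payload 19.3 kg.
Tool frame: the origin (TCP) lies at the very end of the fingers, on their centre line; the grasp point (between the pads) lies bot.tcp_to_grasp behind it (bot.tcp_to_grasp is the distance from the TCP to the grasp point, in m); z points along the fingers, y is the direction in which the jaws open and shut (so a half turn about z gives the same grasp; the last joint's range is limited). The gripper opens to 85 mm and grips with 20 to 120 N. Pads are 22 mm wide; open, the fingers measure 114 mm over their backs; the gripper's body (76 mm by 85 mm) begins 54 mm behind the grasp point. The pads swing forward as they close: fully open they stand 13 mm farther back than shut.
Start: joints at [1.076, 0.521, -0.036, 1.599, 0.021, 1.021, -0.113], TCP at [0.258, -0.569, 0.231] pointing down, gripper open.
Joint ranges: [-2.91, 2.91], [-0.3, 2.13], [-1.5, 1.42], [0.17, 2.43], [-1.26, 4.41], [0.16, 1.93], [-2.52, 2.52]. Speed limits (rad/s): [1.89, 1.89, 2.39, 2.39, 3.01, 3.01, 3.01].

### API

Orientations are given as [roll, pitch, yaw] about the fixed x, y, z axes, in that order (R = Rz(yaw) Ry(pitch) Rx(roll)).
In Python, from workcell import bot gives the robot as it stands.
- The arm moves only by the tool servo_tool, never from a script. Its argument "targets" is a list of rows, each a list of 2 entries, a list of its own where there are three numbers: the shift along the tool's x, y, z in units of 0.05 m (1.0 is 0.05 m), then the turn about the tool's z in units of 5 degrees (1.0 is 5 degrees). A call has 1 to 12 rows; each row shifts and turns the commanded pose from where the row before left it, along the tool's axes as they then stand; what a row does not reach is not made up. A row lasts 1/8 s, in which the tool goes at most 62.5 mm and 10.7 degrees, less where a joint would pass 70% of its speed; a pose out of reach is approached as far as the arm can. A call with a number of a shift or a turn outside -1 to 1 is refused whole. A call with a gripper value outside its range is refused whole. "gripper" is the opening, from -1 (shut) to 1 (fully open), so that 0 is half open, set as the call begins (left out, the last holds). The fingers move at their own pace and stop on an object; "newtons" is the grip in N (left out, the last holds). Time passes only in rows, so rows that do not move let the fingers close. It gives the time, the measured TCP pose, the force and the opening at its end, in the units of the state.
- bot.observe(): the state, without advancing time (a new reading comes with each control period).
- bot.grab_frame(name): name is "side" or "top" or "wrist"; returns the picture (420x560x3 uint8, blue, green, red); there is no depth.
- bot.get_calibration(name): a dict with "fx", "fy", "cx", "cy" (pixels), "pose" (4x4, takes a point from camera to world coordinates). Camera axes: x right, y up, looking along -z (the intrinsics and any distortion apply to the point x, -y, -z); pixel columns grow to the right and rows downward; lengths in m; the calibration is good to about 2 mm. A picture is of the moment at which its call begins: read the wrist's pose just before it. get_calibration takes no time and is no camera call; for the wrist camera it gives the pose at the moment of the call.
- bot.job_done(): hands the job in, once; it reports no verdict.
The state is a dict: "clock": time; "qpos": joint angles; "qd": joint speeds; "joint_efforts": joint torques, N m; "position": TCP position; "tool_rot": TCP orientation; "force": force on the tool from outside, world axes, zero at the start; "moment": the same for the moment, N m; "grip_width": finger opening in m.
Only numpy, scipy, OpenCV 4.12 (cv2) and the standard library are available. Lean on these libraries where they do the work, as an engineer would, in place of code of your own. Each camera call takes 0.05 s, during which the arm holds its last target.

## Working session

There is one attempt and no reset: what is moved stays moved. The work goes in short steps, Python scripts to look and compute and a tool call to move; the robot and the scene stay as the last step left them, time stands still between calls to the robot, and variables do not carry over. Pictures are saved under pics/ and viewed, and the job is handed in when it is done.

Besides the shell and the picture viewer there is one more tool, called after "Request:" by a JSON object that holds its "name" and its "arguments". servo_tool: Moves the arm, as the interface text tells. Its arguments: {"type":"object","properties":{"targets":{"type":"array","items":{"type":"array"}},"gripper":{"type":"number"},"newtons":{"type":"number"}},"required":["targets"]}

```bash
ls; mkdir -p pics; python3 - <<'E'
from workcell import bot
import cv2,numpy as np
print(bot.observe())
print(bot.tcp_to_grasp)
for n in("side","top"):
    cv2.imwrite(f"pics/{n}0.png",bot.grab_frame(n)); c=bot.get_calibration(n); print(n,c)
E
```

```text
pics
{'clock': 0.0, 'qpos': array([ 1.07576167,  0.52202443, -0.03634667,  1.60002098,  0.02122127,
        1.02113734, -0.11280938]), 'qd': array([-0.00024889, -0.00047331,  0.00047905,  0.00169077,  0.00034893,
        0.00105143, -0.00138461]), 'joint_efforts': array([ 7.38279450e-04, -9.27105975e+01,  1.97991572e+00, -3.69930947e+01,
        1.77002850e-02,  8.21563764e-03, -6.55805411e-05]), 'position': array([ 0.25742661, -0.56912722,  0.2307144 ]), 'tool_rot': array([-3.14039220e+00,  9.66932677e-05,  4.24843430e-01]), 'force': array([-0.87405979,  0.28261115, -0.06381542]), 'moment': array([-0.03619472,  0.01285046, -0.02311922]), 'grip_width': 0.08543508088738407}
0.0187
side {'fx': 527.9585164969556, 'fy': 527.9585164969556, 'cx': 291.87821248278664, 'cy': 221.52434754180825, 'pose': array([[-0.8172087 ,  0.27750889, -0.50513242, -0.04542674],
       [-0.57609342, -0.41904828,  0.70179407,  0.85250169],
       [-0.01692078,  0.86451568,  0.50232094,  0.62532252],
       [ 0.        ,  0.        ,  0.        ,  1.        ]])}
top {'fx': 513.6676406342893, 'fy': 513.6676406342893, 'cx': 282.0739013965469, 'cy': 209.0134122849946, 'pose': array([[ 7.98304501e-04,  9.82015919e-01, -1.88796444e-01,
         3.64980110e-01],
       [-9.99771186e-01,  4.81950407e-03,  2.08410063e-02,
         3.80053804e-02],
       [ 2.13761052e-02,  1.88736607e-01,  9.81795068e-01,
         9.80538648e-01],
       [ 0.00000000e+00,  0.00000000e+00,  0.00000000e+00,
         1.00000000e+00]])}
```

View pics/side0.png

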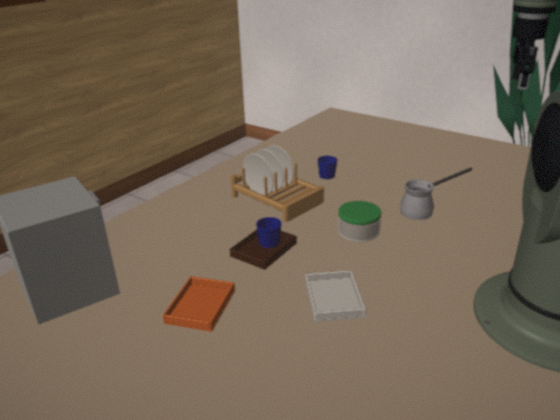

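View pics/top0.png

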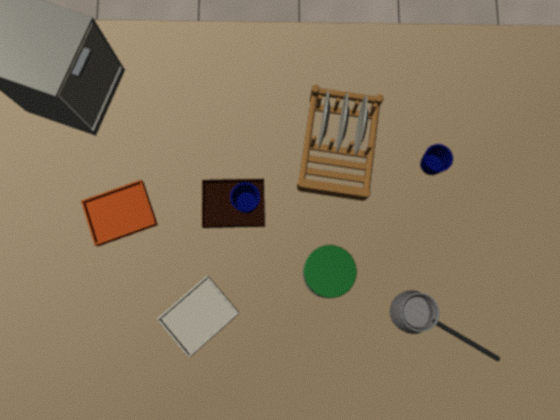

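Side view: dark tray with cup at (264,245), orange tray (200,303), white tray (334,295), rack (280,185), canister (360,220), cezve (418,200), spare cup (327,167). Top view: candidates for the tray are dark (234,203), orange (120,213) and white (199,315). I choose the dark one because it carries the cup and lies in line with the gap. Next I'll measure.

```bash
cat > h.py <<'E'
import numpy as np,cv2
from workcell import bot
def cast(c,uv,z):
    uv=np.atleast_2d(np.asarray(uv,float)); d=np.c_[(uv[:,0]-c['cx'])/c['fx'],-(uv[:,1]-c['cy'])/c['fy'],-np.ones(len(uv))]
    P=np.array(c['pose']); d=d@P[:3,:3].T; o=P[:3,3]; return (o+d*((z-o[2])/d[:,2])[:,None])
def biggest(m,k=1):
    cs,_=cv2.findContours(m.astype(np.uint8),cv2.RETR_EXTERNAL,cv2.CHAIN_APPROX_NONE)
    return sorted(cs,key=cv2.contourArea)[::-1][:k]
def sees(c,p):
    P=np.linalg.inv(np.array(c['pose'])); q=P[:3,:3]@np.asarray(p,float)+P[:3,3]
    return c['cx']+c['fx']*q[0]/-q[2], c['cy']-c['fy']*q[1]/-q[2]
E
python3 - <<'E'
from h import *
im=cv2.imread('pics/top0.png'); c=bot.get_calibration('top')
cv2.imwrite('pics/crop_top0.png',cv2.resize(im[70:370,180:520],None,fx=2.3,fy=2,interpolation=cv2.INTER_CUBIC)[:600,:800])
b,g,r=[im[...,i].astype(int) for i in range(3)]
h,s,v=[x for x in cv2.split(cv2.cvtColor(im,cv2.COLOR_BGR2HSV).astype(int))] if False else cv2.split(cv2.cvtColor(im,cv2.COLOR_BGR2HSV))
green=(g>r+40)&(g>b+30); k=biggest(green)[0]; (u,w),rad=cv2.minEnclosingCircle(k)
p=cast(c,(u,w),.055)[0]; e=cast(c,(u+rad,w),.055)[0]; print('can',u,w,rad,p,np.linalg.norm(p-e))
blue=(b>r+40)&(b>g+40)
for k in biggest(blue,2):
    print('blue',cv2.boundingRect(k),cv2.contourArea(k)); el=cv2.fitEllipse(k); print(el,cast(c,el[0],.027))
dark=(v<75); dark[:, :190]=False; dark[:,290:]=False; dark|=(blue&(np.arange(560)<290)[None])
k=biggest(dark)[0]; R=cv2.minAreaRect(k); B=cv2.boxPoints(R); W=cast(c,B,.02); print('tray',R,B,W,W.mean(0),[np.linalg.norm(W[i]-W[i-1]) for i in range(4)])
rk=(r>b+60)&(r>110)&(np.arange(560)[None]>290)&(np.arange(560)[None]<390)&(s>110)
for kk in biggest(rk,2):
    R=cv2.minAreaRect(kk);B=cv2.boxPoints(R); print('rack',R,B.tolist(),cast(c,B,.042))
print(im[175:200:2,330],im[210,330])
E
```

```text
can 329.6413879394531 270.99041748046875 25.76988410949707 [ 0.42995546 -0.06723826  0.055     ] 0.04646474611236905
blue (231, 182, 29, 30) 624.0
((244.73744201660156, 196.58944702148438), (28.07517433166504, 28.41849136352539), 3.610297203063965) [[0.57198969 0.08861055 0.027     ]]
blue (423, 147, 29, 25) 355.5
((437.73931884765625, 159.21031188964844), (22.986299514770508, 27.152862548828125), 79.21035766601562) [[ 0.64819728 -0.28417039  0.027     ]]
tray ((232.6170196533203, 202.9138946533203), (47.605552673339844, 62.26806640625), 88.63607025146484) [[200.92523 179.85893]
 [263.1757  178.37679]
 [264.3088  225.96886]
 [202.05835 227.451  ]] [[0.60589557 0.17341816 0.02      ]
 [0.6095709  0.05405393 0.02      ]
 [0.51687065 0.05119461 0.02      ]
 [0.51355294 0.16846921 0.02      ]] [0.56147252 0.11178398 0.02      ] [np.float64(0.0924751582848239), np.float64(0.11942079756021186), np.float64(0.09274434458486534), np.float64(0.1173215233440563)]
rack ((339.11676025390625, 145.70530700683594), (72.93810272216797, 92.03868865966797), 7.236922264099121) [[297.14105224609375, 186.76394653320312], [308.73541259765625, 95.45846557617188], [381.09246826171875, 104.64666748046875], [369.49810791015625, 195.9521484375]] [[ 0.58814344 -0.0101836   0.042     ]
 [ 0.77072619 -0.0336302   0.042     ]
 [ 0.75312991 -0.17440164  0.042     ]
 [ 0.57123082 -0.14604214  0.042     ]]
rack ((374.5, 97.0), (6.0, 15.0), 90.0) [[367.0, 94.0], [382.0, 94.0], [382.0, 100.0], [367.0, 100.0]] [[ 0.77489616 -0.14755306  0.042     ]
 [ 0.77519311 -0.17697064  0.042     ]
 [ 0.76274621 -0.17652151  0.042     ]
 [ 0.76245825 -0.14717335  0.042     ]]
[[ 58 101 136]
 [ 58  88 109]
 [ 94 119 136]
 [ 96 123 142]
 [ 64 106 136]
 [ 57 100 137]
 [ 60 102 140]
 [ 56 101 135]
 [ 37  63  86]
 [ 11  26  35]
 [ 42  58  72]
 [ 93 121 137]
 [104 130 147]] [ 96 124 140]
```

View pics/crop_top0.png

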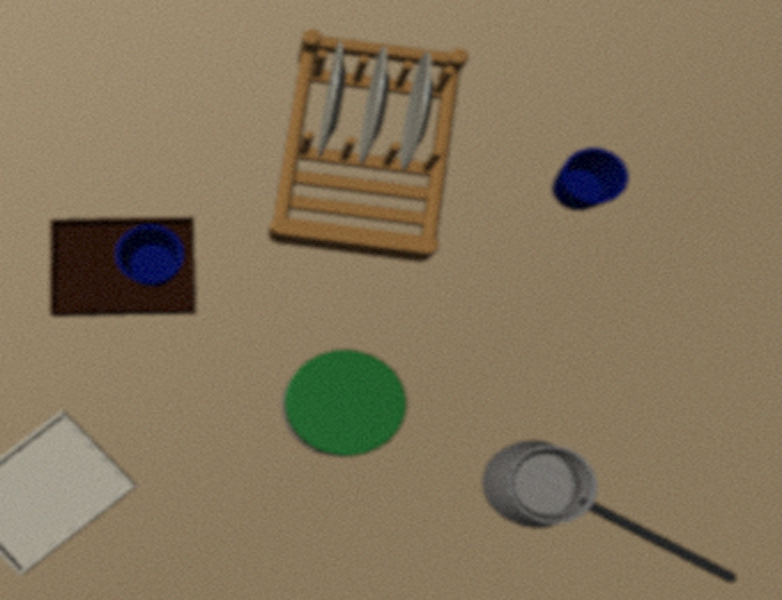

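The crop confirms the dark tray with the blue cup inside, at crop (123,266). The checks agree:
- The tray measures 92×119 mm.
- The rack board measures 137 mm.
- The gap computes to about 102 mm.

The tray is turned about 0.15 rad relative to the rack and sits about 10 mm too far to +x. I'll first nudge its +x side near the leading end with shut fingers, then push from behind. Before that I'm refining the rack line and writing a helper for the remaining shifts.

```bash
cat >> h.py <<'E'
PSI=-0.124; RO=np.array([.5797,-.078])
def rk(p,ang=PSI):
    d=np.asarray(p)[...,:2]-RO; c,s=np.cos(ang),np.sin(ang); return d@np.array([[c,-s],[s,c]])
def world(p):
    c,s=np.cos(PSI),np.sin(PSI); return RO+np.asarray(p)@np.array([[c,s],[-s,c]])
from scipy.spatial.transform import Rotation as Ro
def togo(xyz,yaw=None):
    o=bot.observe(); R=Ro.from_euler('xyz',o['tool_rot']).as_matrix()
    print('t',round(o['clock'],2),'pos',o['position'].round(4),'rpy',o['tool_rot'].round(3),'F',o['force'].round(1),'w',round(o['grip_width'],4),'rack',rk(o['position']).round(4))
    print('units',(R.T@(np.array(xyz)-o['position'])/.05).round(2), 'turn5', None if yaw is None else round(-(yaw-o['tool_rot'][2])/np.radians(5),2))
E
python3 - <<'E'
from h import *
im=cv2.imread('pics/top0.png'); c=bot.get_calibration('top')
hsv=cv2.cvtColor(im,cv2.COLOR_BGR2HSV)
# lower edge of the end board: strongest gradient scanning upward from the counter
gry=cv2.GaussianBlur(im[...,2],(3,3),0).astype(float)
sat=(im[...,2].astype(int)-im[...,0])
pts=[]
for u in range(306,364,2):
    col=sat[180:205,u]; idx=np.where(col>65)[0]; 
    if len(idx): pts.append((u,180+idx.max()+.5))
pts=np.array(pts); W=cast(c,pts,.042); vx,vy,x0,y0=cv2.fitLine(W[:,:2].astype(np.float32),cv2.DIST_HUBER,0,.001,.001).ravel()
print('face dir',vx,vy,'ang',np.arctan(vx/vy)); print(rk(W).round(4)[::4])
print('can',rk([.42996,-.06724]),'tray',rk([.5615,.1118]),'cup',rk([.572,.0886]),'cezve',rk(cast(c,(415,312),.04)[0]),'spare',rk([.648,-.284]))
w=bot.get_calibration('wrist'); print(w['pose'][:3,3]-bot.observe()['position'])
togo([.653,.073,.231],1.447)
E
```

```text
face dir 0.14851685 0.9889099 ang 0.14906831
[[ 0.0027  0.0519]
 [ 0.0027  0.0367]
 [ 0.0027  0.0216]
 [ 0.0008  0.0062]
 [ 0.0009 -0.0089]
 [ 0.0009 -0.024 ]
 [ 0.0009 -0.0392]
 [-0.0009 -0.0545]]
can [-0.1499211  -0.00784283] tray [-0.04153519  0.18609167] cup [-0.02824638  0.16436846] cezve [-0.20249568 -0.17052566] spare [ 0.09325417 -0.19597079]
[0.07383742 0.03269269 0.14349526]
t 0.1 pos [ 0.2574 -0.5692  0.2308] rpy [-3.141  0.     0.425] F [-0.  -0.2  0.6] w 0.0856 rack [-0.259  -0.5273]
units [12.5  -8.44  0.  ] turn5 -11.71
```

Request:
{"name": "servo_tool", "arguments": {"targets": [[[0.85,-0.57,0],0],[[0.85,-0.57,0],0],[[0.85,-0.57,0],0],[[0.85,-0.57,0],0],[[0.85,-0.57,0],0],[[0.85,-0.57,0],0],[[0.85,-0.57,0],0],[[0.85,-0.57,0],0],[[0.85,-0.57,0],0],[[0.85,-0.57,0],0],[[0.85,-0.57,0],0],[[0.85,-0.57,0],0]], "gripper": -1}}

```text
clock: 1.6
position: [0.5819, -0.0462, 0.2311]
tool_rot: [-3.142, 0.0, 0.425]
force: [-0.1, -0.8, 0.5]
grip_width: 0.0003
```

```bash
python3 - <<'E'
from h import *
im=cv2.imread('pics/top0.png').astype(float); c=bot.get_calibration('top')
im=cv2.GaussianBlur(im,(3,3),0); sat=im[...,2]-im[...,0]
for th in (55,60,65,70):
    pts=[]
    for u in range(306,364):
        col=sat[180:205,u]; j=np.where(col>th)[0].max(); pts.append((u,180+j+(col[j]-th)/(col[j]-col[j+1])))
    W=cast(c,pts,.042)[:,:2]; vx,vy,x0,y0=cv2.fitLine(W.astype(np.float32),cv2.DIST_HUBER,0,.001,.001).ravel()
    print(th,'ang',np.arctan(vx/vy), 'x at y=-.078:',x0+(-.078-y0)*vx/vy)
# left edge of the rack's +y side
pts=[]
for v in range(110,180):
    r=sat[v,290:320]; j=np.where(r>60)[0].min(); pts.append((290+j-(r[j]-60)/(r[j]-r[j-1]),v))
W=cast(c,pts,.042)[:,:2]; vx,vy,x0,y0=cv2.fitLine(W.astype(np.float32),cv2.DIST_HUBER,0,.001,.001).ravel(); print('side ang',np.arctan2(vy*np.sign(vx),abs(vx)))
cw=bot.get_calibration('wrist'); np.save('cw1.npy',cw,allow_pickle=True); cv2.imwrite('pics/w1.png',bot.grab_frame('wrist')); print(cw)
togo([.653,.073,.231],1.447)
E
```

```text
55 ang 0.14753409 x at y=-.078: 0.5799712
60 ang 0.14733776 x at y=-.078: 0.5805379
65 ang 0.14729209 x at y=-.078: 0.5811649
70 ang 0.14655086 x at y=-.078: 0.5818916
side ang -0.14836903
{'fx': 348.81603427385903, 'fy': 348.81603427385903, 'cx': 276.8639172295347, 'cy': 208.67582088291815, 'pose': array([[ 4.12512644e-01,  8.64726531e-01,  2.86498422e-01,
         6.55709064e-01],
       [-9.10951844e-01,  3.91662002e-01,  1.29489823e-01,
        -1.34060981e-02],
       [-2.37259727e-04, -3.14402455e-01,  9.49289756e-01,
         3.74593077e-01],
       [ 0.00000000e+00,  0.00000000e+00,  0.00000000e+00,
         1.00000000e+00]])}
t 1.65 pos [ 0.5845 -0.039   0.231 ] rpy [-3.139e+00 -2.000e-03  4.310e-01] F [-1.1  9.4 -1.3] w -0.0001 rack [-0.      0.0393]
units [ 2.18 -1.46  0.01] turn5 -11.64
```

View pics/w1.png

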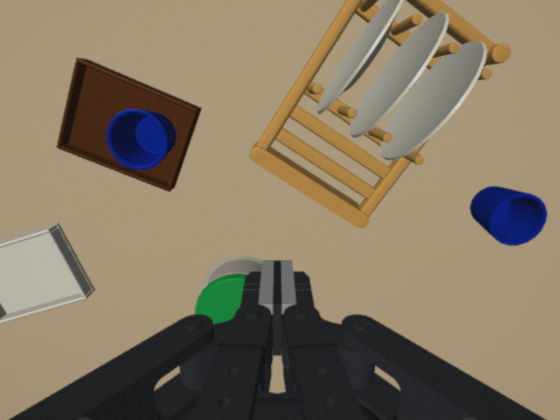

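The wrist view is sharp: tray corners (78,59), (200,108), (172,189), (58,148), and rack end board from (255,150) to (365,225). The subpixel fits put the rack yaw at -0.148. I'll move over the tray's +x side and turn in line with the rack.

Request:
{"name": "servo_tool", "arguments": {"targets": [[[0.7,-0.5,0],0],[[0.7,-0.5,0],0],[[0.7,-0.5,0],0],[[0,0,0],-1],[[0,0,0],-1],[[0,0,0],-1],[[0,0,0],-1],[[0,0,0],-1],[[0,0,0],-1],[[0,0,0],-1],[[0,0,0],-1],[[0,0,0],-1]]}}

```text
clock: 3.15
position: [0.6459, 0.0638, 0.2309]
tool_rot: [-3.141, 0.0, 1.213]
force: [0.1, 0.1, -0.6]
grip_width: -0.0001
```

Request:
{"name": "servo_tool", "arguments": {"targets": [[[0,0,0],-1],[[0,0,0],-1],[[0,0,0],-0.4],[[0,0,0],0],[[0,0,0],0]]}}

```text
clock: 3.78
position: [0.646, 0.064, 0.2312]
tool_rot: [-3.141, 0.0, 1.418]
force: [0.1, -0.1, 0.0]
grip_width: -0.0001
```

```bash
sed -i 's/^PSI=.*/PSI=-0.148; RO=np.array([.581,-.078])/' h.py; python3 - <<'E'
from h import *
cw=bot.get_calibration('wrist'); im=bot.grab_frame('wrist'); cv2.imwrite('pics/w2.png',im); np.save('cw2.npy',cw,allow_pickle=True)
togo([.653,.073,.231],1.423)
E
```

```text
t 3.83 pos [0.646  0.0639 0.2313] rpy [-3.142  0.     1.419] F [-0.4  0.4  0.1] w -0.0002 rack [0.0434 0.15  ]
units [0.2  0.11 0.01] turn5 -0.05
```

View pics/w2.png

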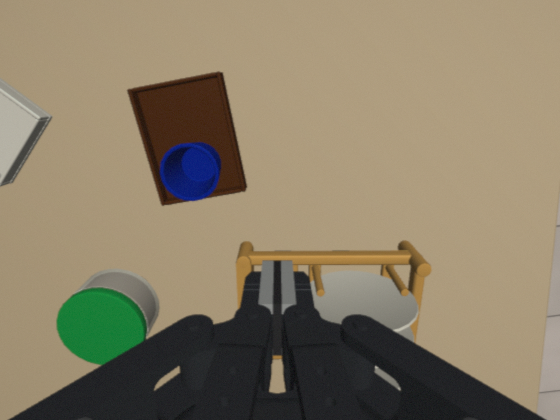

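The wrist view is now aligned with the rack. Tray corners are at (129,90), (221,72), (246,188), (163,204), the cup at (190,170) and the rack corner at (244,258).

```bash
cat >> h.py <<'E'
def tray_fit(im,c,save=None):
    hsv=cv2.cvtColor(im,cv2.COLOR_BGR2HSV).astype(int); b,g,r=[im[...,i].astype(int) for i in range(3)]
    m=((r>b+10)&(hsv[...,2]<110)&(r>=g))
    m|=(b>r+50)&(b>g+50)
    m=cv2.morphologyEx(m.astype(np.uint8),cv2.MORPH_OPEN,np.ones((5,5)))
    return m
def quad(W):
    # W: 4 world corner points of tray -> centre and yaw of the long axis
    W=np.asarray(W)[:,:2]; (cx,cy),(a,bb),th=cv2.minAreaRect((W*1000).astype(np.float32))
    e=[W[(i+1)%4]-W[i] for i in range(4)]; L=[np.linalg.norm(x) for x in e]
    k=int(np.argmax([L[0]+L[2],L[1]+L[3]])); v=e[k]-e[k+2]; v=v*np.sign(v[1])
    return W.mean(0),np.arctan2(-v[0],v[1]),np.round(L,4)
E
python3 - <<'E'
from h import *
for n in ('2','1'):
    im=cv2.imread(f'pics/w{n}.png')
    if n=='1': im=im.copy(); 
    c=np.load('cw2.npy',allow_pickle=True).item() if n=='2' else None
    if c is None: continue
    m=tray_fit(im,c); k=max((k for k in biggest(m,4)),key=lambda k: cv2.contourArea(k) if cv2.boundingRect(k)[1]<150 else 0)
    # robust quad: hull, approx with 4 vertices
    h=cv2.convexHull(k); 
    for e in np.arange(2,20,1):
        a=cv2.approxPolyDP(h,e,True)
        if len(a)==4: break
    a=a[:,0]; print('px',a.tolist())
    ce,yaw,L=quad(cast(c,a,.02)); print('tray',ce,yaw,L,'rack',rk(ce),'rel yaw',yaw-PSI)
    g=(im[...,1].astype(int)>im[...,2]+40)&(im[...,1].astype(int)>im[...,0]+30)
    el=cv2.fitEllipse(biggest(g)[0]); p=cast(c,el[0],.055)[0]; print('can',p,rk(p))
    print('rack bar',rk(cast(c,[(240,247),(300,251),(390,251)],.042)))
    b=biggest((im[...,0].astype(int)>im[...,2]+50)&(im[...,0].astype(int)>im[...,1]+50))[0]; print('cup box',cv2.boundingRect(b))
print(sees(c,bot.observe()['position']))
E
```

```text
px [[221, 72], [245, 189], [162, 204], [129, 89]]
tray [0.56474777 0.11093572] 0.016410342645753043 [0.1164 0.0905 0.1177 0.0906] rack [-0.04393507  0.18447372] rel yaw 0.16441034264575305
can [ 0.43294063 -0.06321459  0.055     ] [-0.14862104 -0.0072091 ]
rack bar [[0.00501431 0.0782623 ]
 [0.06765217 0.07343695]
 [0.16186806 0.07306314]]
cup box (160, 143, 60, 58)Traceback (most recent call last):
  File "<stdin>", line 19, in <module>
  File "h.py", line 10, in sees
    P=np.linalg.inv(np.array(c['pose'])); q=P[:3,:3]@np.asarray(p,float)+P[:3,3]
                             ~^^^^^^^^
TypeError: 'NoneType' object is not subscriptable
```

```bash
python3 - <<'E'
from h import *
print(bot.observe()['qpos'].round(3))
im=bot.grab_frame('side'); cv2.imwrite('pics/s1.png',cv2.resize(im[40:300,200:420],None,fx=2.7,fy=2.3,interpolation=cv2.INTER_CUBIC))
c=np.load('cw2.npy',allow_pickle=True).item(); print(sees(c,bot.observe()['position']))
E
```

```text
[ 0.093  0.591 -0.441  1.514  0.271  1.097 -0.559]
(np.float64(276.17483677055196), np.float64(276.00984458062703))
```

View pics/s1.png

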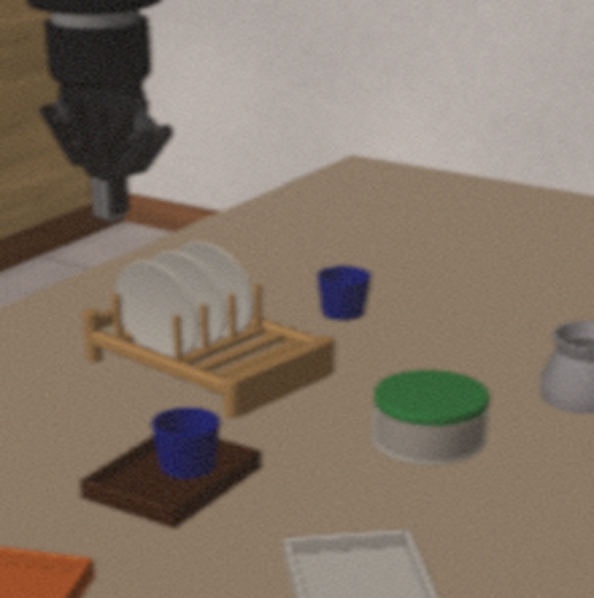

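The fingers flare in the jaw direction above the pads, so I'll turn 90° and make the side nudge with the narrow edge. That keeps the flare away from the cup.

Request:
{"name": "servo_tool", "arguments": {"targets": [[[0,0,0],1],[[0,0,0],1],[[0,0,0],1],[[0,0,0],1],[[0,0,0],1],[[0,0,0],1],[[0,0,0],1],[[0,0,0],1],[[0,0,0],1],[[0,0,0],1],[[0,0,0],1],[[0,0,0],1]]}}

```text
clock: 5.38
position: [0.6461, 0.064, 0.2313]
tool_rot: [-3.142, -0.0, 0.369]
force: [0.3, -0.7, 0.4]
grip_width: -0.0004
```

Request:
{"name": "servo_tool", "arguments": {"targets": [[[0,0,0],1],[[0,0,0],1],[[0,0,0],1],[[0,0,0],1],[[0,0,0],1],[[0,0,0],1],[[0,0,0],0],[[0,0,0],0]]}}

```text
clock: 6.38
position: [0.6461, 0.064, 0.2313]
tool_rot: [-3.142, -0.0, -0.149]
force: [-0.4, 0.3, -0.4]
grip_width: -0.0001
```

```bash
python3 - <<'E'
from h import *
togo([*world([.055,.146]),.010],-.148); print(bot.observe()['qpos'].round(3))
E
```

```text
t 6.38 pos [0.6461 0.064  0.2313] rpy [-3.142 -0.    -0.149] F [-0.4  0.3 -0.4] w -0.0001 rack [0.0434 0.1501]
units [0.23 0.08 4.43] turn5 -0.02
[-0.146  0.561 -0.068  1.529  0.041  1.053 -1.944]
```

Request:
{"name": "servo_tool", "arguments": {"targets": [[[0.23,0.06,0.5],0],[[0,0,0.8],0],[[0,0,0.8],0],[[0,0,0.8],0],[[0,0,0.8],0],[[0,0,0.5],0],[[0,0,0.2],0],[[0,0,0],0]]}}

```text
clock: 7.38
position: [0.657, 0.0592, 0.0113]
tool_rot: [-3.142, 0.0, -0.151]
force: [0.8, -0.4, -0.1]
grip_width: 0.0
```

```bash
python3 - <<'E'
from h import *
togo([*world([.006,.147]),.010],-.148)
cv2.imwrite('pics/t2.png',cv2.resize(bot.grab_frame('top')[130:300,180:380],None,fx=3,fy=3))
E
```

```text
t 7.38 pos [0.657  0.0592 0.0113] rpy [-3.142  0.    -0.151] F [ 0.8 -0.4 -0.1] w 0.0 rack [0.0549 0.147 ]
units [-0.98  0.    0.03] turn5 -0.03
```

View pics/t2.png

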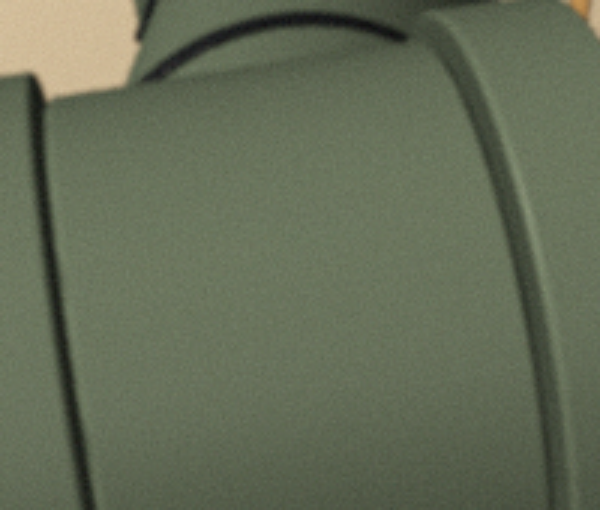

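The top view is blocked by the arm, so I'll rely on the wrist camera. Approaching gently.

Request:
{"name": "servo_tool", "arguments": {"targets": [[[-0.2,0,0],0],[[-0.2,0,0],0],[[-0.1,0,0],0],[[0,0,0],0]]}}

```text
clock: 7.92
position: [0.6321, 0.0631, 0.0116]
tool_rot: [-3.142, -0.0, -0.151]
force: [1.1, -0.7, 0.1]
grip_width: 0.0001
```

```bash
python3 - <<'E'
from h import *
cv2.imwrite('pics/w3.png',bot.grab_frame('wrist'));togo([*world([.006,.147]),.010],-.148)
E
```

```text
t 7.97 pos [0.6324 0.063  0.0115] rpy [-3.142 -0.    -0.151] F [ 0.5 -0.2 -0. ] w -0.0001 rack [0.03   0.1471]
units [-0.48  0.    0.03] turn5 -0.04
```

View pics/w3.png

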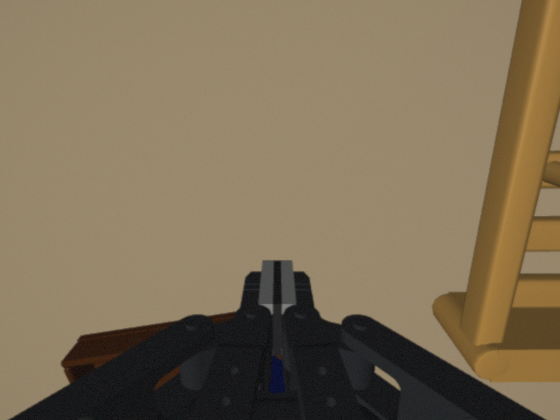

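The wrist view shows the tray's side edge running from (80,345) to (240,318), just behind the fingertip (277,275). Pushing slowly.

Request:
{"name": "servo_tool", "arguments": {"targets": [[[-0.05,0,0],0],[[-0.05,0,0],0],[[-0.05,0,0],0],[[-0.05,0,0],0],[[-0.05,0,0],0],[[0,0,0],0]]}}

```text
clock: 8.72
position: [0.6199, 0.0648, 0.0114]
tool_rot: [3.142, -0.0, -0.151]
force: [-0.5, 0.2, 0.5]
grip_width: -0.0001
```

```bash
python3 - <<'E'
from h import *
cv2.imwrite('pics/s3.png',cv2.resize(bot.grab_frame('side')[150:300,200:400],None,fx=3.5,fy=3.5));togo([*world([.006,.147]),.010],-.148)
E
```

```text
t 8.78 pos [0.6199 0.0649 0.0113] rpy [-3.142  0.    -0.151] F [ 0.4 -0.4 -0.2] w 0.0001 rack [0.0174 0.1471]
units [-0.23  0.    0.03] turn5 -0.04
```

View pics/s3.png

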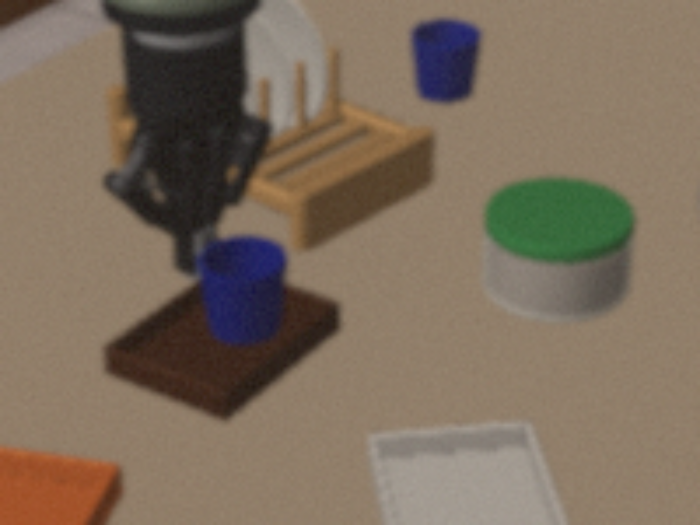

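The side view shows the finger beside the tray's far (+x) wall at crop (190,268), with little force so far. Continuing.

Request:
{"name": "servo_tool", "arguments": {"targets": [[[-0.05,0,0],0],[[-0.05,0,0],0],[[-0.05,0,0],0],[[-0.05,0,0],0],[[0,0,0],0]]}}

```text
clock: 9.4
position: [0.6097, 0.0665, 0.0113]
tool_rot: [3.142, 0.0, -0.151]
force: [0.8, 0.5, -0.2]
grip_width: -0.0001
```

```bash
python3 - <<'E'
from h import *
im=bot.grab_frame('side'); cv2.imwrite('pics/s4f.png',im); cv2.imwrite('pics/s4.png',cv2.resize(im[150:300,200:400],None,fx=3.5,fy=3.5));togo([*world([.006,.147]),.010],-.148)
c=bot.get_calibration('side')
for n in ('side0','s4f'):
    im=cv2.imread(f'pics/{n}.png'); g=cv2.cvtColor(im,cv2.COLOR_BGR2HSV)[...,2]
    m=(g<70)&(np.arange(420)[:,None]>222)&(np.arange(420)[:,None]<280)&(np.arange(560)[None]>220)&(np.arange(560)[None]<310)
    k=cv2.convexHull(biggest(m)[0])[:,0]; bb=cv2.boundingRect(k)
    l=k[k[:,0].argmin()];r=k[k[:,0].argmax()];b=k[k[:,1].argmax()]
    print(n,bb,l,b,r); W=cast(c,[l,b,r],.010); print(rk(W).round(4))
E
```

```text
t 9.45 pos [0.6097 0.0666 0.0113] rpy [-3.142e+00  1.000e-03 -1.510e-01] F [-0.4 -0.3  0.1] w -0.0001 rack [0.0071 0.1472]
units [-0.02  0.    0.03] turn5 -0.04
side0 (231, 227, 65, 42) [231 255] [265 268] [295 237]
[[-0.0196  0.2557]
 [-0.1066  0.2403]
 [-0.0701  0.1135]]
s4f (232, 230, 66, 41) [232 255] [264 270] [297 240]
[[-0.0211  0.2543]
 [-0.1101  0.2464]
 [-0.0819  0.1196]]
```

View pics/s4.png

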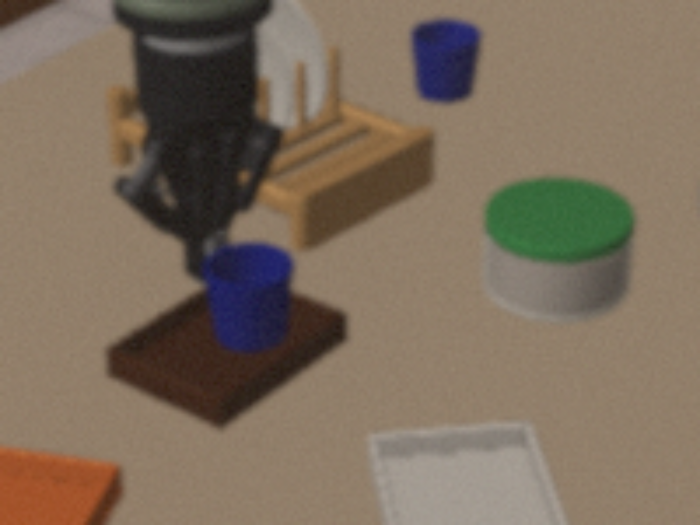

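The leading end has swung over: the side view's near-right corner went from (295,237) to (297,240). I estimate tray x ≈ -0.052 and relative yaw ≈ 0.1. The rest of the turn comes from the rear push, because an aligned finger pair touches the +x side first. I'll back off, rise, turn and re-measure.

Request:
{"name": "servo_tool", "arguments": {"targets": [[[0.3,0,0],0],[[0.4,0,0],0],[[0,0,-0.8],0],[[0,0,-0.8],0],[[0,0,-0.8],0],[[0,0,-0.8],0],[[0,0,-0.8],0],[[0,0,0],-1],[[0,0,0],-1],[[0,0,0],-1],[[0,0,0],-1],[[0,0,0],-1]], "gripper": 0.3}}

```text
clock: 10.95
position: [0.6443, 0.0614, 0.2111]
tool_rot: [-3.141, 0.001, 0.288]
force: [-0.8, 0.2, 0.5]
grip_width: 0.0551
```

Request:
{"name": "servo_tool", "arguments": {"targets": [[[0,0,0],-1],[[0,0,0],-1],[[0,0,0],-1],[[0,0,0],-1],[[0,0,0],-1],[[0,0,0],-1],[[0,0,0],-1],[[0,0,0],-1],[[0,0,0],-1],[[0,0,0],-1],[[0,0,0],-1],[[0,0,0],-1]]}}

```text
clock: 12.45
position: [0.6443, 0.0613, 0.2111]
tool_rot: [-3.141, 0.0, 1.336]
force: [1.0, -0.3, 1.0]
grip_width: 0.0553
```

Request:
{"name": "servo_tool", "arguments": {"targets": [[[0,0,0],-1],[[0.7,0,0],0],[[0.7,0,0],0],[[0,0,0],0],[[0,0,0],0]]}}

```text
clock: 13.08
position: [0.655, 0.1299, 0.211]
tool_rot: [-3.141, 0.001, 1.42]
force: [-1.0, -0.5, 0.2]
grip_width: 0.0557
```

```bash
cat >> h.py <<'E'
def tray_now(im,c,roi=None,verbose=True):
    m=tray_fit(im,c)
    if roi: z=np.zeros_like(m); z[roi[1]:roi[3],roi[0]:roi[2]]=1; m=m*z
    k=biggest(m)[0]; h=cv2.convexHull(k)
    for e in np.arange(2,25,.5):
        a=cv2.approxPolyDP(h,e,True)
        if len(a)==4: break
    a=a[:,0]; ce,yaw,L=quad(cast(c,a,.02)); print('px',a.tolist(),'tray rack',rk(ce).round(4),'rel yaw',round(yaw-PSI,3),L)
E
python3 - <<'E'
from h import *
c=bot.get_calibration('wrist'); im=bot.grab_frame('wrist'); cv2.imwrite('pics/w5.png',im); np.save('cw5.npy',c,allow_pickle=True)
togo([*world([-.051,.29]),.18],1.423); tray_now(im,c,(0,0,560,245))
E
```

```text
t 13.12 pos [0.6551 0.1294 0.2111] rpy [-3.141e+00  1.000e-03  1.419e+00] F [ 0.1 -0.9  0.9] w 0.0557 rack [0.0427 0.216 ]
units [ 1.47 -1.88  0.62] turn5 -0.05
px [[220, 142], [235, 244], [150, 244], [125, 152]] tray rack [-0.0513  0.1978] rel yaw 0.112 [0.1061 0.0889 0.097  0.0921]
```

View pics/w5.png

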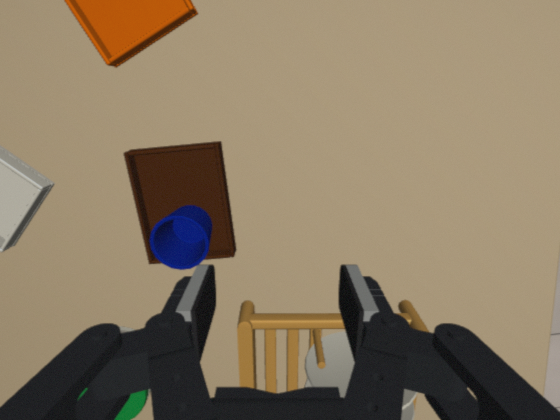

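The wrist view shows tray corners (125,153), (220,142), (235,256), (149,264), with the cup upright at (182,238). My ROI clipped the fit, so I'll recompute from these corners.

```bash
python3 - <<'E'
from h import *
c=np.load('cw5.npy',allow_pickle=True).item()
W=cast(c,[(125,152.5),(220.5,142),(235.5,256),(149,264)],.02); ce,yaw,L=quad(W); print(rk(ce),yaw-PSI,L); print(rk(W).round(4))
E
```

```text
[-0.05217655  0.188436  ] 0.07732115116910218 [0.0927 0.1199 0.0931 0.1193]
[[-0.1029  0.2432]
 [-0.0107  0.2529]
 [-0.0012  0.1334]
 [-0.0939  0.1242]]
```

Sizes check out (92.7×119.5 mm): x = -0.052, relative yaw 0.077, rear edge at y ≈ 0.248. Going behind the tray.

Request:
{"name": "servo_tool", "arguments": {"targets": [[[0.5,-0.6,0],0],[[0.5,-0.6,0],0],[[0.47,-0.65,0],0],[[0,0,0.8],0],[[0,0,0.8],0],[[0,0,0.8],0],[[0,0,0.8],0],[[0,0,0.6],0],[[0,0,0.2],0],[[0,0,0],0]]}}

```text
clock: 14.38
position: [0.5749, 0.2165, 0.0115]
tool_rot: [-3.141, 0.0, 1.419]
force: [1.2, -0.8, 0.5]
grip_width: 0.0553
```

```bash
python3 - <<'E'
from h import *
c=bot.get_calibration('wrist'); im=bot.grab_frame('wrist'); cv2.imwrite('pics/w6.png',im); np.save('cw6.npy',c,allow_pickle=True)
togo([*world([-.051,.265]),.006],1.423)
cv2.imwrite('pics/s6.png',cv2.resize(bot.grab_frame('side')[130:300,180:400],None,fx=3.5,fy=3.5))
E
```

```text
t 14.43 pos [0.5753 0.2168 0.0122] rpy [ 3.141 -0.     1.419] F [-0.7  0.9  0. ] w 0.0554 rack [-0.0491  0.2907]
units [-0.51 -0.04  0.12] turn5 -0.05
```

View pics/w6.png

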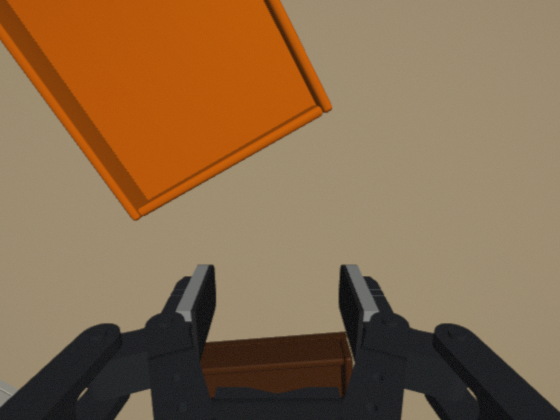

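View pics/s6.png

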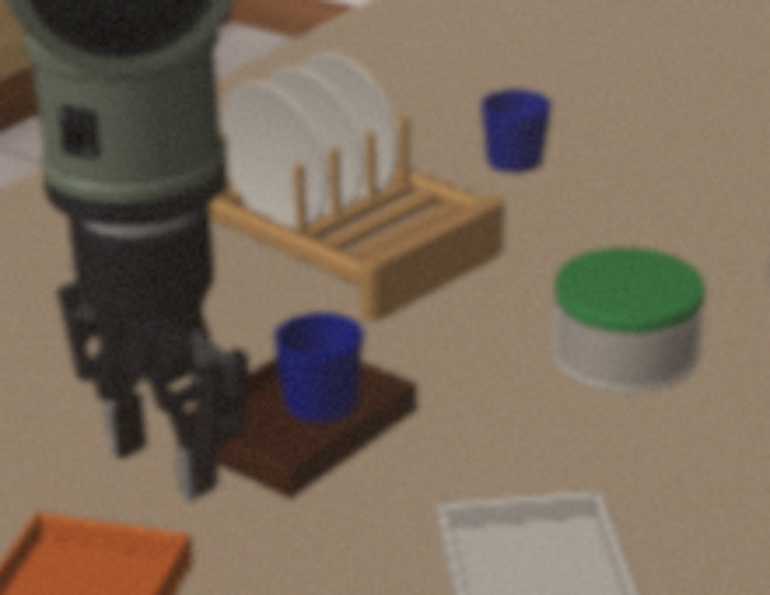

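The wrist view shows the tray's rear wall at row ~340, between and just ahead of the fingers. I'll narrow the fingers to clear the gap, lower slightly, and push slowly.

Request:
{"name": "servo_tool", "arguments": {"targets": [[[0,0,0.1],0],[[-0.1,0,0],0],[[-0.1,0,0],0],[[-0.1,0,0],0],[[-0.06,0,0],0],[[-0.06,0,0],0],[[-0.06,0,0],0],[[0,0,0],0]], "gripper": -0.1}}

```text
clock: 15.48
position: [0.5712, 0.193, 0.0063]
tool_rot: [-3.142, 0.0, 1.419]
force: [0.4, -0.7, -0.1]
grip_width: 0.0387
```

```bash
python3 - <<'E'
from h import *
c=bot.get_calibration('wrist'); im=bot.grab_frame('wrist'); cv2.imwrite('pics/w7.png',im)
togo([*world([-.051,.13]),.006],1.423)
cv2.imwrite('pics/s7.png',cv2.resize(bot.grab_frame('side')[130:300,180:400],None,fx=3.5,fy=3.5))
E
```

```text
t 15.53 pos [0.5712 0.1932 0.0063] rpy [-3.142 -0.     1.419] F [ 0.3 -0.3  0.4] w 0.0383 rack [-0.0497  0.2668]
units [-2.74 -0.02  0.01] turn5 -0.04
```

View pics/w7.png

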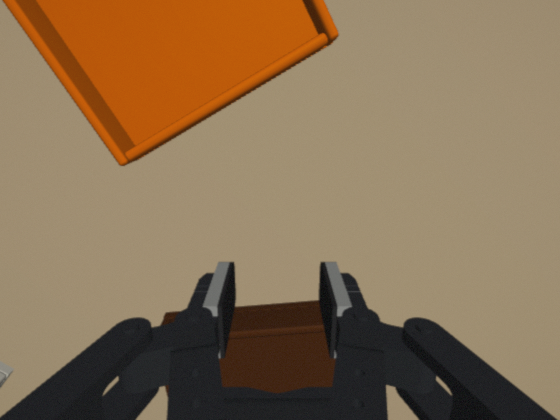

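View pics/s7.png

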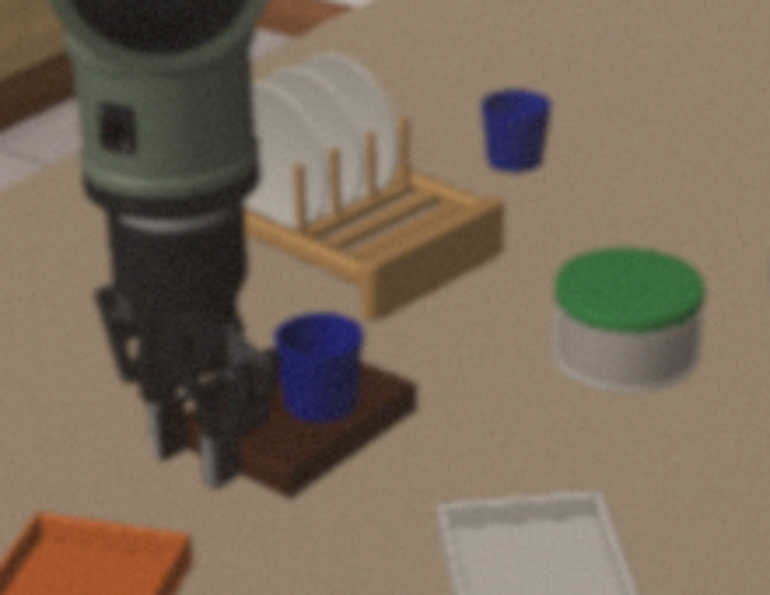

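Request:
{"name": "servo_tool", "arguments": {"targets": [[[-0.05,0,0],0],[[-0.05,0,0],0],[[-0.05,0,0],0],[[-0.06,0,0],0],[[-0.06,0,0],0],[[-0.06,0,0],0],[[-0.06,0,0],0],[[-0.06,0,0],0],[[-0.04,0,0],0],[[0,0,0],0]]}}

```text
clock: 16.82
position: [0.5674, 0.1686, 0.0063]
tool_rot: [-3.141, 0.0, 1.419]
force: [-0.3, -0.6, -0.9]
grip_width: 0.0386
```

```bash
python3 - <<'E'
from h import *
c=bot.get_calibration('wrist'); im=bot.grab_frame('wrist'); cv2.imwrite('pics/w8.png',im); np.save('cw8.npy',c,allow_pickle=True)
togo([*world([-.051,.13]),.006],1.423)
cv2.imwrite('pics/s8.png',cv2.resize(bot.grab_frame('side')[130:300,180:400],None,fx=3.5,fy=3.5))
E
```

```text
t 16.88 pos [0.5674 0.1687 0.0063] rpy [-3.141  0.     1.419] F [0.7 0.2 0.2] w 0.0384 rack [-0.0499  0.242 ]
units [-2.24 -0.02  0.01] turn5 -0.04
```

View pics/w8.png

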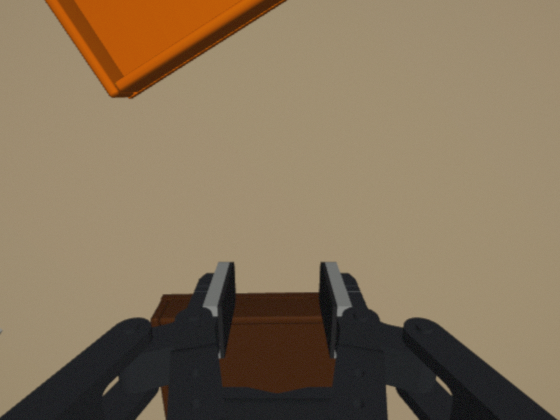

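View pics/s8.png

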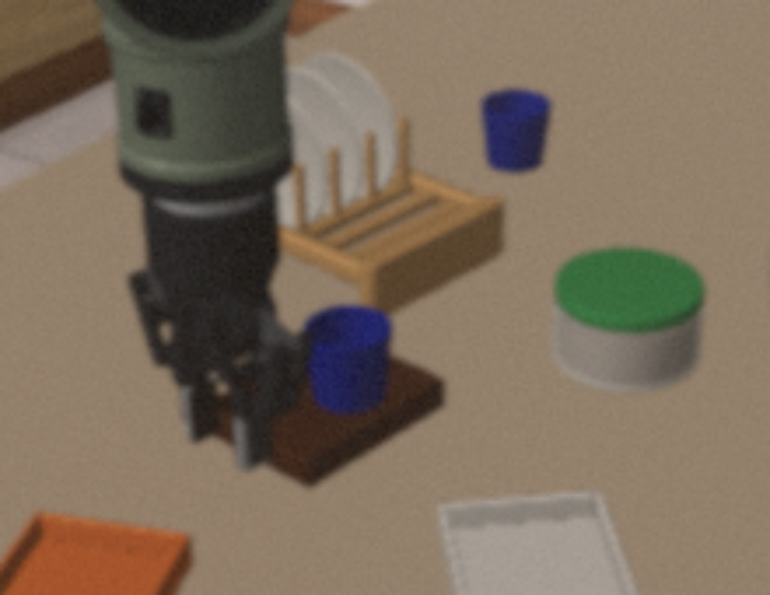

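The tray's rear edge is now parallel with the fingers (row ~294), and its -x rear corner shows at (162,295). I'll measure that corner against the wanted x = -0.097.

```bash
python3 - <<'E'
from h import *
c=np.load('cw8.npy',allow_pickle=True).item(); print(rk(cast(c,[(162.5,294.5),(240,294),(315,293)],.02)).round(4))
c=bot.get_calibration('side'); s=lambda u,v:(180+u/3.5,130+v/3.5)
# right lead corner top (443,383), near corner top (310,465)
W=rk(cast(c,[s(441,380),s(311,463)],.02)); print(W.round(4), 'ang',np.arctan2(W[0,0]-W[1,0],W[1,1]-W[0,1]))
W=rk(cast(c,[s(443,402),s(311,486)],.0)); print(W.round(4), 'ang',np.arctan2(W[0,0]-W[1,0],W[1,1]-W[0,1]))
E
```

```text
[[-0.0983  0.2409]
 [-0.0652  0.241 ]
 [-0.0332  0.2414]]
[[-0.1033  0.1139]
 [-0.1085  0.2308]] ang 0.04417723464190555
[[-0.1001  0.1086]
 [-0.104   0.2275]] ang 0.0328204422337896
```

```bash
python3 - <<'E'
from h import *
c=np.load('cw8.npy',allow_pickle=True).item(); print(rk(cast(c,[(162.5,294.5),(240,294),(315,293)],.0)).round(4)); print(rk(cast(c,[(154,319),(320,317)],.02)).round(4))
E
```

```text
[[-0.1058  0.2283]
 [-0.0677  0.2285]
 [-0.0308  0.2289]]
[[-0.1033  0.2286]
 [-0.0307  0.2294]]
```

At the underside (z=0) the corner is at x = -0.104 to -0.105, and the top edge and side view agree. The tray is parallel, but its centre is at x ≈ -0.058, about 6 mm too far to -x. I'll angle the push slightly towards +x, well within friction, while it is still ahead of the gap.

Request:
{"name": "servo_tool", "arguments": {"targets": [[[-0.04,0.006,0],0],[[-0.07,0.01,0],0],[[-0.07,0.01,0],0],[[-0.07,0.01,0],0],[[-0.07,0.01,0],0],[[-0.07,0.01,0],0],[[-0.07,0.01,0],0],[[-0.07,0.01,0],0],[[-0.07,0.01,0],0],[[-0.07,0.01,0],0],[[-0.04,0.006,0],0],[[0,0,0],0]]}}

```text
clock: 18.42
position: [0.5672, 0.1326, 0.0063]
tool_rot: [-3.141, 0.001, 1.419]
force: [-0.0, 0.1, -0.1]
grip_width: 0.0385
```

```bash
cat > m.py <<'E'
from h import *
import sys
n=sys.argv[1]
c=bot.get_calibration('wrist'); im=bot.grab_frame('wrist'); cv2.imwrite(f'pics/w{n}.png',im); np.save(f'cw{n}.npy',c,allow_pickle=True)
togo([*world([-.051,-.075]),.006],1.423)
cv2.imwrite(f'pics/s{n}.png',cv2.resize(bot.grab_frame('side')[110:290,190:420],None,fx=3.4,fy=3.3))
E
python3 m.py 9
```

```text
t 18.48 pos [0.5671 0.1326 0.0062] rpy [-3.141e+00  1.000e-03  1.419e+00] F [-0.6  0.1  0.4] w 0.0388 rack [-0.0448  0.2063]
units [-5.63 -0.11  0.01] turn5 -0.04
```

View pics/w9.png

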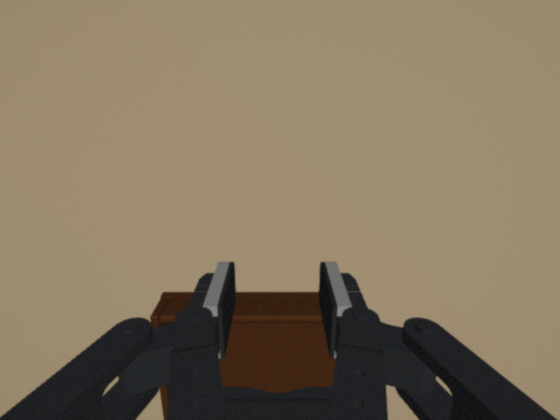

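View pics/s9.png

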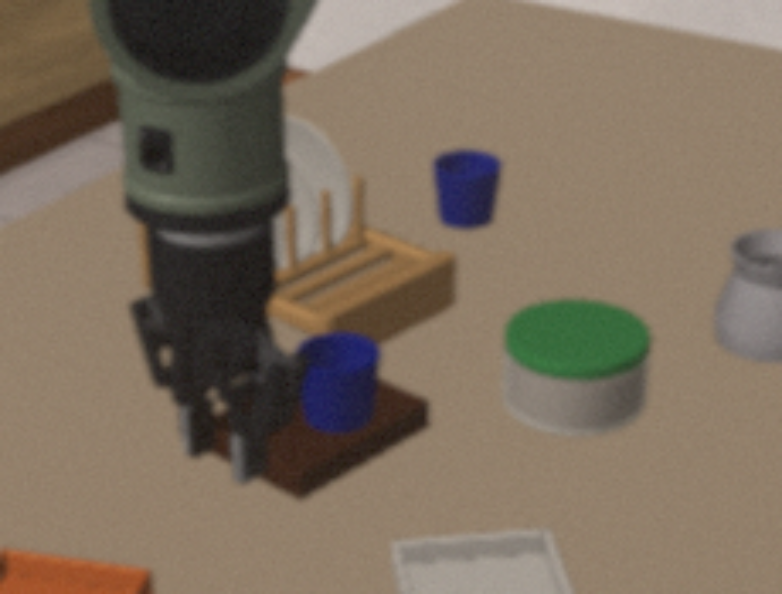

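The corner stayed fixed relative to the fingers at (162,294), so the tray sticks to them and is now at x ≈ -0.053. Adding 2 mm more, then straight in.

Request:
{"name": "servo_tool", "arguments": {"targets": [[[-0.04,0.004,0],0],[[-0.07,0.005,0],0],[[-0.07,0.005,0],0],[[-0.07,0.005,0],0],[[-0.07,0.005,0],0],[[-0.07,0.005,0],0],[[-0.07,0.005,0],0],[[-0.07,0.005,0],0],[[-0.07,0.005,0],0],[[-0.07,0,0],0],[[-0.04,0,0],0],[[0,0,0],0]]}}

```text
clock: 20.02
position: [0.564, 0.0973, 0.0063]
tool_rot: [-3.142, 0.0, 1.419]
force: [-0.3, 0.5, -0.1]
grip_width: 0.0386
```

```bash
python3 m.py 10
```

```text
t 20.07 pos [0.564  0.0974 0.0064] rpy [3.142 0.    1.419] F [ 0.2  0.  -0.3] w 0.0385 rack [-0.0427  0.171 ]
units [-4.92 -0.15  0.01] turn5 -0.04
```

View pics/w10.png

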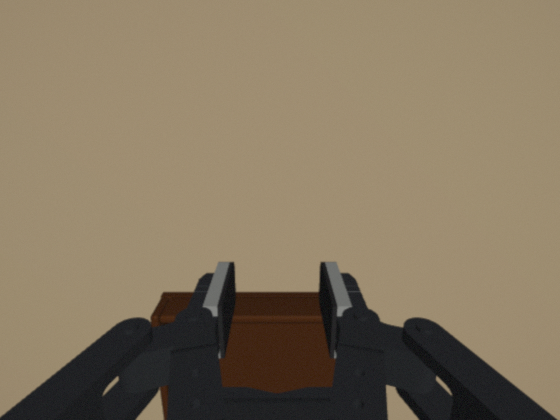

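View pics/s10.png

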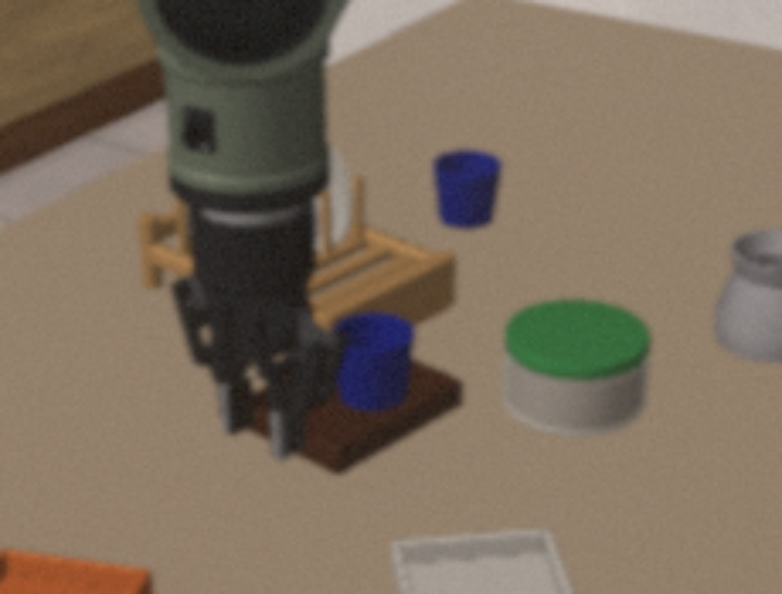

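```bash
python3 - <<'E'
from h import *
c=bot.get_calibration('side'); s=lambda u,v:(190+u/3.4,110+v/3.3)
W=rk(cast(c,[s(461,404),s(340,473)],0)); print('tray bottom',W.round(4),np.arctan2(W[0,0]-W[1,0],W[1,1]-W[0,1]))
W=rk(cast(c,[s(461,381),s(339,453)],.02)); print('tray top',W.round(4))
W=rk(cast(c,[s(455,305)],0)); print('rack exit bottom',W.round(4)); print('rack exit top',rk(cast(c,[s(455,257)],.042)).round(4))
im=cv2.imread('pics/side0.png').astype(int); g=(im[...,1]>im[...,2]+40)&(im[...,1]>im[...,0]+30)
el=cv2.fitEllipse(biggest(g)[0]); print('can',rk(cast(c,el[0],.055)).round(4),el)
im=cv2.imread('pics/w5.png'); 
E
```

```text
tray bottom [[-0.097   0.041 ]
 [-0.0964  0.1571]] -0.005037488922539945
tray top [[-0.0985  0.0432]
 [-0.1011  0.1624]]
rack exit bottom [[ 0.0002 -0.0661]]
rack exit top [[-0.001  -0.0637]]
can [[-0.1526 -0.0042]] ((358.4534606933594, 212.0360870361328), (20.324756622314453, 39.43803405761719), 88.94812774658203)
```

In the same side view the tray's -x edge is at ≈ -0.098, against rack face ≈ 0 and canister edge ≈ -0.104. It's centred and parallel (≈ -0.005 rad), so straight on.

Request:
{"name": "servo_tool", "arguments": {"targets": [[[-0.04,0,0],0],[[-0.07,0,0],0],[[-0.07,0,0],0],[[-0.07,0,0],0],[[-0.07,0,0],0],[[-0.07,0,0],0],[[-0.07,0,0],0],[[-0.07,0,0],0],[[-0.07,0,0],0],[[-0.07,0,0],0],[[-0.07,0,0],0],[[-0.07,0,0],0]]}}

```text
clock: 21.62
position: [0.5579, 0.0575, 0.0063]
tool_rot: [3.142, -0.0, 1.42]
force: [0.3, 3.9, 1.8]
grip_width: 0.0382
```

```bash
python3 m.py 11
```

```text
t 21.68 pos [0.5578 0.0569 0.0063] rpy [-3.142  0.     1.419] F [-0.1  3.7  2. ] w 0.0384 rack [-0.0428  0.13  ]
units [-4.1  -0.15  0.01] turn5 -0.04
```

View pics/w11.png

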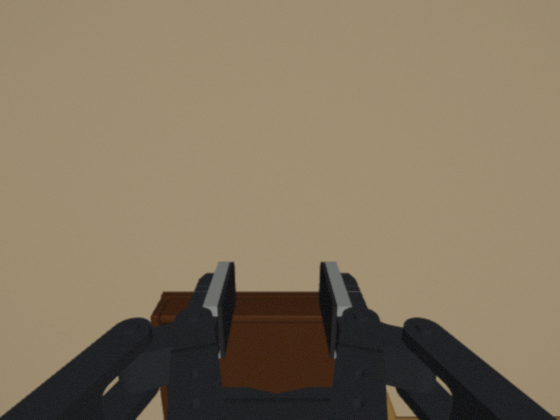

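View pics/s11.png

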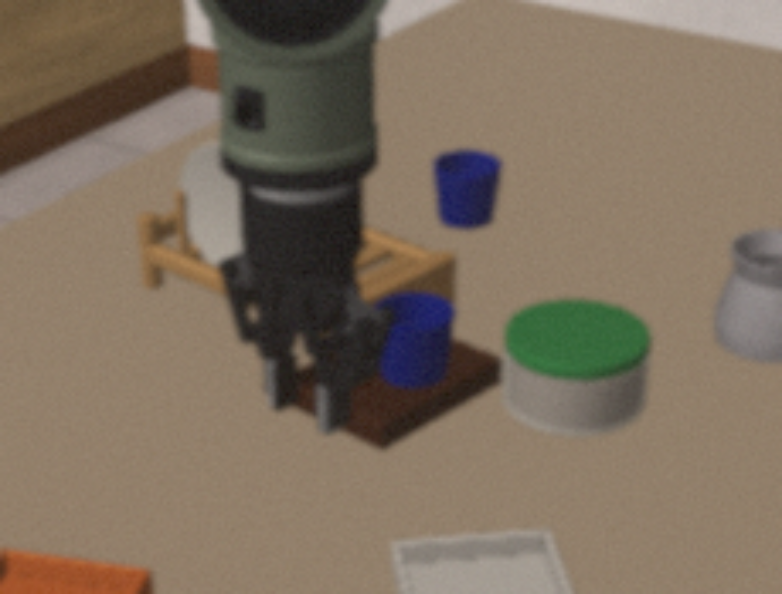

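The tray has not shifted against the fingers (corner still at (162,293)). The 3.7 N is well below the limit, and the side view shows it entering beside the canister. Continuing in small steps while watching the force.

Request:
{"name": "servo_tool", "arguments": {"targets": [[[-0.06,0,0],0],[[-0.06,0,0],0],[[-0.06,0,0],0],[[-0.06,0,0],0]]}}

```text
clock: 22.22
position: [0.556, 0.0455, 0.0063]
tool_rot: [-3.141, 0.0, 1.42]
force: [-0.5, 1.8, -0.5]
grip_width: 0.0381
```

```bash
python3 m.py 12
```

```text
t 22.27 pos [0.5559 0.045  0.0062] rpy [-3.141  0.     1.419] F [0.2 2.8 0.4] w 0.0383 rack [-0.0429  0.118 ]
units [-3.86 -0.15  0.01] turn5 -0.04
```

View pics/w12.png

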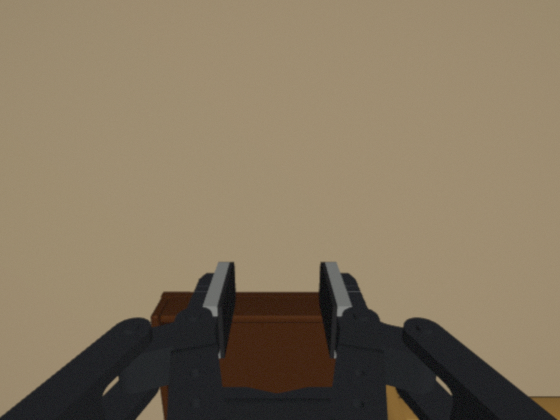

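No slip, and only sliding friction (~2 N). Continuing.

Request:
{"name": "servo_tool", "arguments": {"targets": [[[-0.06,0,0],0],[[-0.07,0,0],0],[[-0.07,0,0],0],[[-0.07,0,0],0],[[-0.07,0,0],0],[[-0.07,0,0],0],[[-0.07,0,0],0],[[-0.07,0,0],0],[[-0.07,0,0],0],[[-0.07,0,0],0]]}}

```text
clock: 23.58
position: [0.5509, 0.0114, 0.0063]
tool_rot: [-3.142, -0.0, 1.42]
force: [1.3, 2.7, -1.3]
grip_width: 0.0384
```

```bash
python3 m.py 13
```

```text
t 23.62 pos [0.5508 0.0109 0.0063] rpy [-3.141  0.     1.419] F [-0.4  1.6 -0.7] w 0.0383 rack [-0.043   0.0834]
units [-3.17 -0.15  0.01] turn5 -0.04
```

View pics/w13.png

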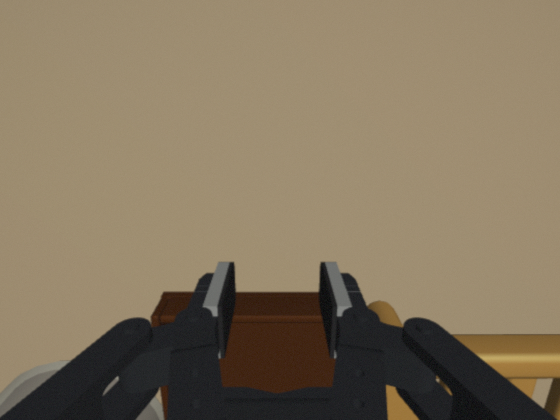

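View pics/s13.png

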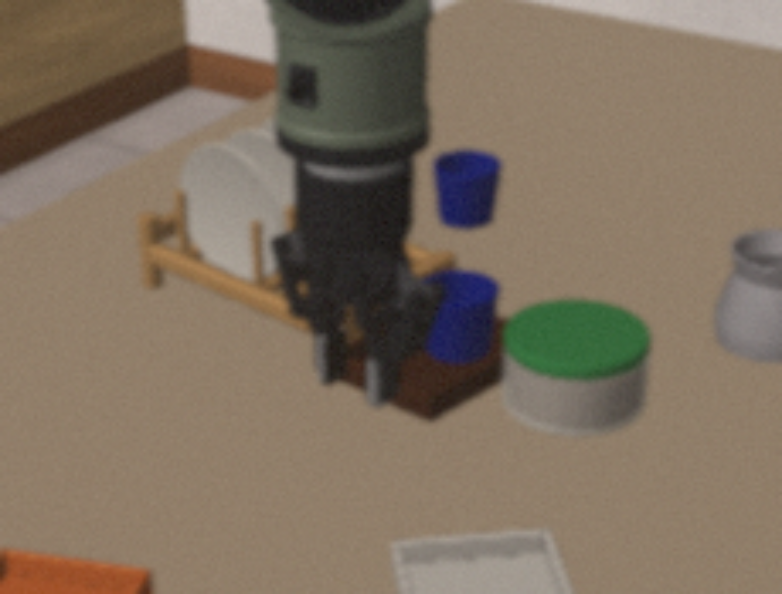

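The tray is in the gap, square to the fingers, and the cup is upright. The +x knuckle would pass close to the rack's corner at (380,302), so before the fingers enter I'll back off 10 mm, recentre them on the tray, narrow them, and push on.

Request:
{"name": "servo_tool", "arguments": {"targets": [[[0.1,0,0],0],[[0.1,0,0],0],[[0,-0.08,0],0],[[0,-0.08,0],0],[[0,0,0],0],[[-0.06,0,0],0],[[-0.06,0,0],0],[[-0.05,0,0],0],[[-0.05,0,0],0],[[-0.05,0,0],0],[[-0.05,0,0],0],[[0,0,0],0]], "gripper": -0.25}}

```text
clock: 25.18
position: [0.5421, 0.0066, 0.0063]
tool_rot: [-3.142, 0.0, 1.419]
force: [0.3, 1.3, 0.2]
grip_width: 0.0318
```

```bash
python3 m.py 14
```

```text
t 25.23 pos [0.542  0.0067 0.0063] rpy [-3.141  0.     1.419] F [-0.7 -0.3 -0.1] w 0.0322 rack [-0.051  0.078]
units [-3.06  0.01  0.01] turn5 -0.04
```

View pics/w14.png

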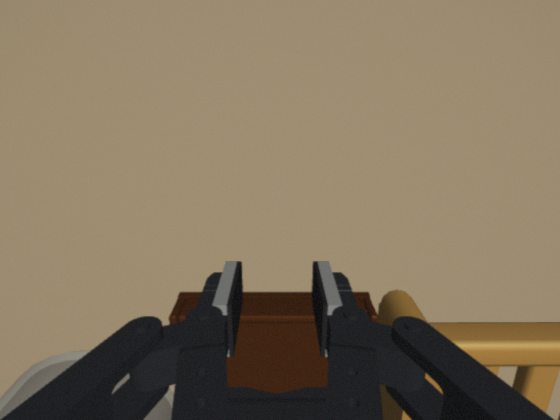

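Both rear corners, (180,293) and (372,293), now sit symmetrically about the tool, so the tray is at x = -0.051 and parallel. Pushing through.

Request:
{"name": "servo_tool", "arguments": {"targets": [[[-0.04,0,0],0],[[-0.07,0,0],0],[[-0.08,0,0],0],[[-0.08,0,0],0],[[-0.08,0,0],0],[[-0.08,0,0],0],[[-0.08,0,0],0],[[-0.08,0,0],0],[[-0.08,0,0],0],[[-0.08,0,0],0],[[-0.08,0,0],0],[[-0.05,0,0],0]]}}

```text
clock: 26.78
position: [0.5354, -0.0368, 0.0063]
tool_rot: [-3.142, 0.0, 1.419]
force: [-0.1, 4.0, -0.1]
grip_width: 0.0324
```

```bash
python3 m.py 15
```

```text
t 26.82 pos [ 0.5354 -0.0372  0.0063] rpy [-3.142  0.     1.419] F [0.7 2.5 1.4] w 0.032 rack [-0.0511  0.0337]
units [-2.17  0.01  0.01] turn5 -0.04
```

View pics/w15.png

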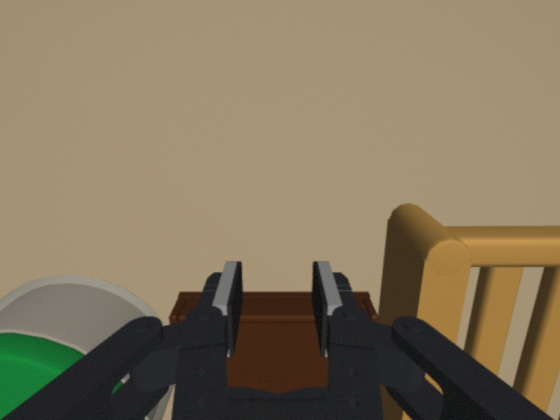

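View pics/s15.png

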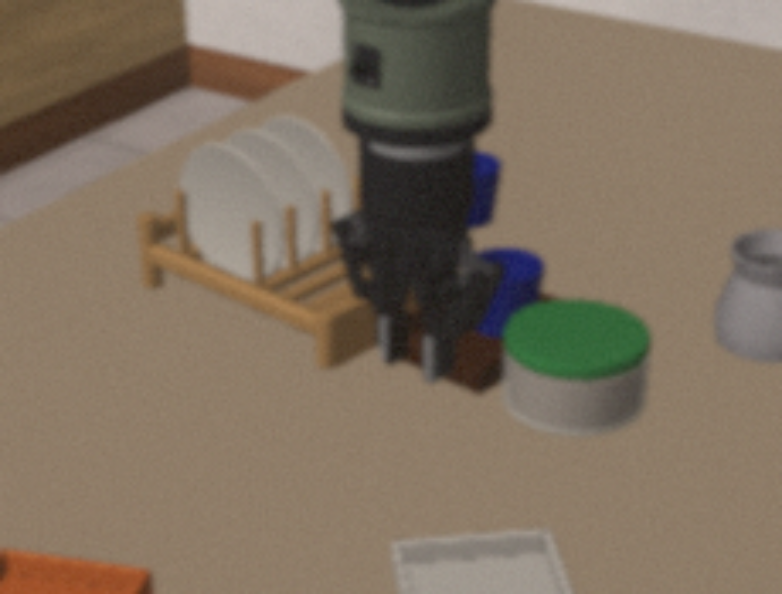

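The view shows the tray between the canister (left, edge ~165) and the rack board (right, edge ~384), without contact and still square. Continuing.

Request:
{"name": "servo_tool", "arguments": {"targets": [[[-0.04,0,0],0],[[-0.07,0,0],0],[[-0.08,0,0],0],[[-0.08,0,0],0],[[-0.08,0,0],0],[[-0.08,0,0],0],[[-0.08,0,0],0],[[-0.08,0,0],0],[[-0.08,0,0],0],[[-0.08,0,0],0],[[-0.08,0,0],0],[[-0.05,0,0],0]]}}

```text
clock: 28.38
position: [0.5288, -0.0803, 0.0063]
tool_rot: [-3.142, 0.0, 1.42]
force: [0.7, 2.3, -1.5]
grip_width: 0.0319
```

```bash
python3 m.py 16
```

```text
t 28.43 pos [ 0.5288 -0.0806  0.0063] rpy [-3.142  0.     1.419] F [-0.1  0.9  0.2] w 0.0316 rack [-0.0513 -0.0103]
units [-1.29  0.01  0.01] turn5 -0.04
```

View pics/w16.png

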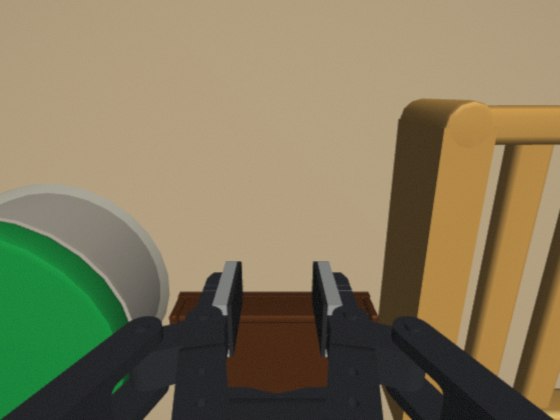

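View pics/s16.png

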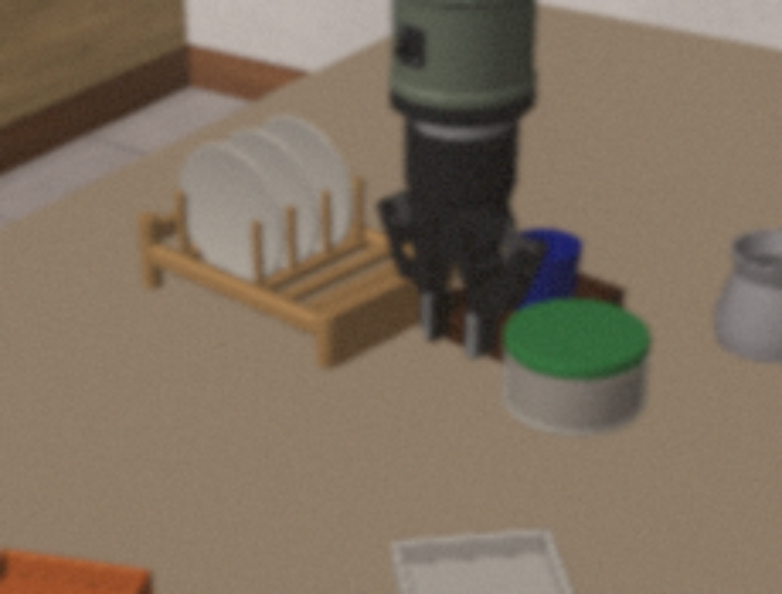

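Request:
{"name": "servo_tool", "arguments": {"targets": [[[-0.04,0,0],0],[[-0.07,0,0],0],[[-0.08,0,0],0],[[-0.08,0,0],0],[[-0.08,0,0],0],[[-0.08,0,0],0],[[-0.08,0,0],0],[[-0.08,0,0],0],[[-0.08,0,0],0],[[-0.08,0,0],0],[[-0.08,0,0],0],[[-0.05,0,0],0]]}}

```text
clock: 29.98
position: [0.5222, -0.1238, 0.0063]
tool_rot: [-3.142, -0.0, 1.419]
force: [0.2, 2.6, 0.0]
grip_width: 0.0319
```

```bash
python3 m.py 17
```

```text
t 30.02 pos [ 0.5221 -0.1241  0.0063] rpy [3.142 0.    1.419] F [1.2 2.6 0.5] w 0.0316 rack [-0.0514 -0.0543]
units [-0.41  0.01  0.01] turn5 -0.04
```

View pics/w17.png

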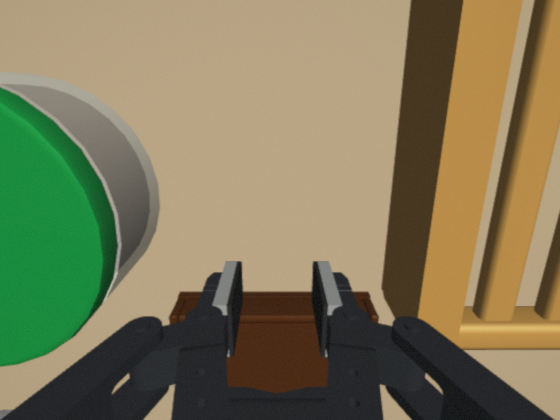

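The tray is still square. Its rear is at about y = -0.068, with the rack's exit end at row ~345 on the right. I'll push 28 mm more.

Request:
{"name": "servo_tool", "arguments": {"targets": [[[-0.04,0,0],0],[[-0.07,0,0],0],[[-0.08,0,0],0],[[-0.08,0,0],0],[[-0.08,0,0],0],[[-0.08,0,0],0],[[-0.06,0,0],0],[[-0.04,0,0],0],[[-0.02,0,0],0],[[0,0,0],0]]}}

```text
clock: 31.32
position: [0.518, -0.1509, 0.0063]
tool_rot: [-3.142, 0.0, 1.419]
force: [0.3, 0.1, -0.6]
grip_width: 0.0321
```

```bash
python3 m.py 18; python3 - <<'E'
from h import *
c=np.load('cw18.npy',allow_pickle=True).item(); print('rear bottom',rk(cast(c,[(180,293),(372,293)],0)).round(4))
c=np.load('cw17.npy',allow_pickle=True).item(); print('rack end bar',rk(cast(c,[(500,349)],.042)).round(4))
E
```

```text
t 31.38 pos [ 0.518  -0.1509  0.0063] rpy [-3.142  0.     1.42 ] F [0.8 0.8 0.4] w 0.0321 rack [-0.0515 -0.0814]
units [0.13 0.01 0.01] turn5 -0.04
rear bottom [[-0.0989 -0.0941]
 [-0.0045 -0.0944]]
rack end bar [[ 0.0327 -0.0651]]
```

View pics/w18.png

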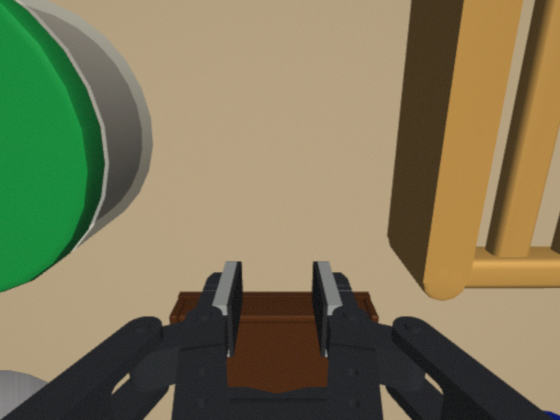

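View pics/s18.png

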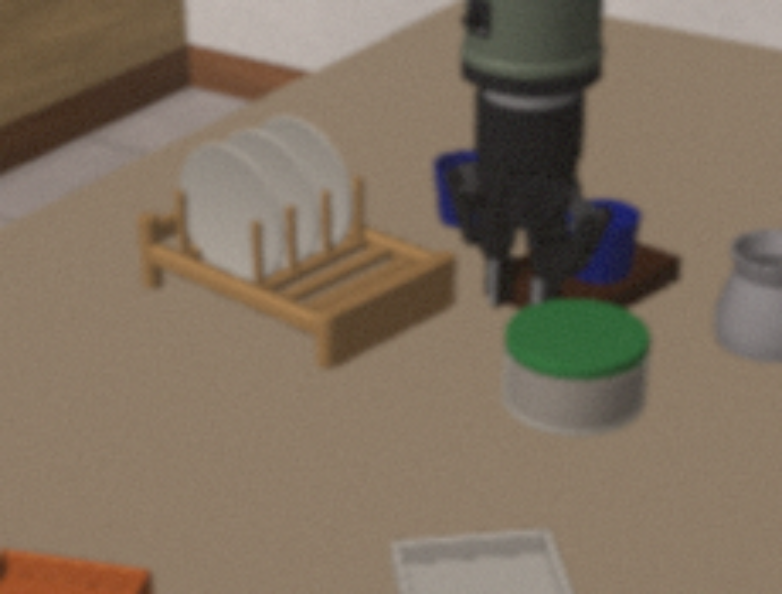

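The rear edge is at y = -0.094, about 24 mm past the rack end and square to it. I'll back off and rise.

Request:
{"name": "servo_tool", "arguments": {"targets": [[[0.1,0,0],0],[[0.2,0,0],0],[[0.3,0,0],0],[[0,0,-0.5],0],[[0,0,-0.8],0],[[0,0,-0.9],0],[[0,0,-0.9],0],[[0,0,-0.9],0],[[0.6,0,-0.6],0],[[0.8,0,0],0],[[0.8,0,0],0],[[0.8,0,0],0]]}}

```text
clock: 32.92
position: [0.5451, 0.0296, 0.2365]
tool_rot: [3.141, -0.0, 1.42]
force: [0.3, -0.1, -0.7]
grip_width: 0.0321
```

Request:
{"name": "servo_tool", "arguments": {"targets": [[[0.9,0,0],0],[[0.9,0,0],0],[[0.9,0,0],0],[[0,0,0],0],[[0,0,0],0]]}}

```text
clock: 33.55
position: [0.5651, 0.161, 0.2361]
tool_rot: [-3.141, 0.001, 1.42]
force: [0.4, 0.4, -0.4]
grip_width: 0.0321
```

```bash
python3 - <<'E'
from h import *
im=bot.grab_frame('top'); cv2.imwrite('pics/t19.png',im); s=bot.grab_frame('side'); cv2.imwrite('pics/s19.png',cv2.resize(s[110:290,230:480],None,fx=3.2,fy=3.2))
togo([.5,0,.2]); c=bot.get_calibration('top')
b,g,r=[im[...,i].astype(int) for i in range(3)]
for n in ('top0','t19'):
    q=cv2.imread(f'pics/{n}.png').astype(int)
    bl=(q[...,0]>q[...,2]+40)&(q[...,0]>q[...,1]+40); bl[:,:415]=False; k=[k for k in biggest(bl,3)]
    for kk in k: print(n,cv2.boundingRect(kk))
    gr=(abs(q[...,0]-q[...,2])<18)&(q[...,2]<200); gr[:,:385]=False; gr[:,:][:280]=False; gr[345:]=False
    print('cezve',cv2.boundingRect(biggest(gr)[0]))
E
```

```text
t 33.65 pos [0.5654 0.1599 0.2363] rpy [3.142e+00 1.000e-03 1.419e+00] F [ 0.1 -0.3 -0.5] w 0.0321 rack [-0.0505  0.233 ]
units [-3.36 -0.81  0.73] turn5 None
top0 (423, 147, 29, 25)
top0 (428, 146, 6, 4)
top0 (436, 145, 5, 1)
cezve (390, 291, 87, 54)
t19 (422, 145, 31, 27)
t19 (415, 216, 25, 30)
cezve (385, 280, 92, 65)
```

View pics/t19.png

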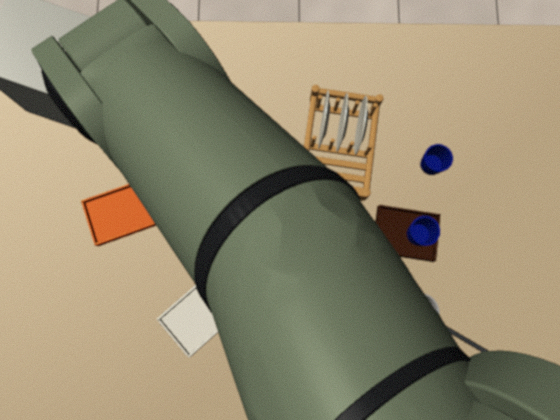

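View pics/s19.png

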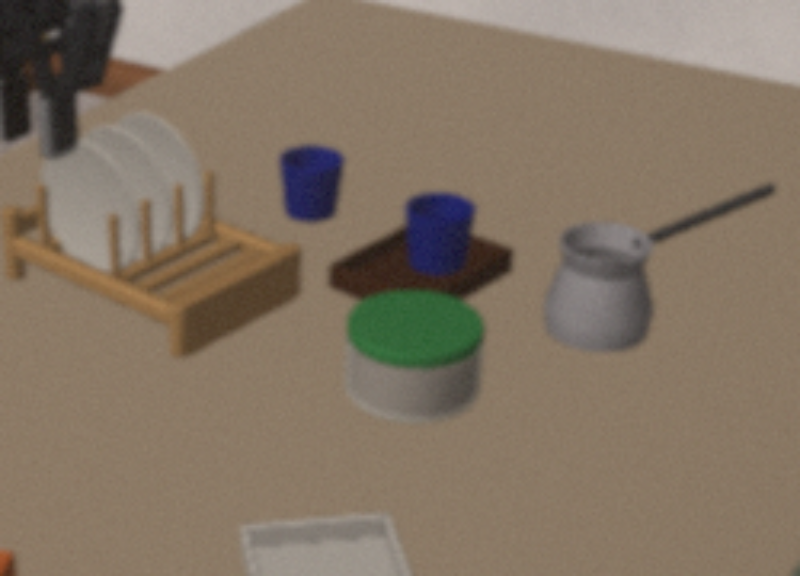

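The side view shows the cup upright in the tray, with the spare cup and the cezve (417,200) where they were. In the top view the tray is at (408,233). A last numeric check, then hand in.

```bash
python3 - <<'E'
from h import *
c=bot.get_calibration('top'); W=rk(cast(c,[(440,213),(435,261.5),(377.5,205.5)],.02)); print(W.round(4)); print('centre',((W[1]+W[2])/2).round(4),'len',np.linalg.norm(W[0]-W[2]),np.linalg.norm(W[0]-W[1]),'rel yaw',np.arctan2(W[0,0]-W[2,0],W[2,1]-W[0,1]))
bot.job_done()
E
```

```text
[[-0.0067 -0.2101]
 [-0.1006 -0.2091]
 [-0.0105 -0.0897]]
centre [-0.0555 -0.1494] len 0.12049213220791329 0.09395086761883102 rel yaw 0.031244350206573592
the job is handed in; nothing more can be done
```

The tray is through the gap and stands just past the rack, and I have handed the job in; it gives no verdict. I nudged the tray's +x side to start it turning, then pushed it from behind with two fingertips. That push squared it up, and I angled it slightly to centre the tray before going straight through. Then I backed the fingers off and raised them clear. The whole job took about 34 s of the 72 s.

Last checks, in the rack's frame:

| Check | Wrist view (before backing off) | Top view (after backing off) |
|---|---|---|
| Tray's trailing edge | y ≈ -0.094 m | y ≈ -0.090 m |
| Distance past the rack | about 24 mm | about 20 mm |
| Tray centre, x | ≈ -0.052 m | ≈ -0.056 m |
| Turn relative to the gap | about 0 rad | about 0.03 rad |

- **Disagreement:** the two views differ by about 4 mm and 0.03 rad. Both are well within the limits.
- **Cup and neighbours:** in the pictures the cup stands upright in the tray. The other cup and the cezve look unmoved. For the cezve I rely on the side view, because the arm partly hid it from above.
- **Force:** push force readings, taken only at the end of each move, stayed at about 4 N or less.

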